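Level the display shelf at the collectors' stall

ROBOT

A 6-joint arm with a two-finger parallel gripper is mounted at the origin on the work surface. World frame = base frame: x ahead of the robot, y to its left, z up, the work surface at z = 0. Lengths are in m, angles in rad, forces in N, time in s.
With the tool pointing down it reaches from about 0.25 to 0.775 m from the base axis. Payload 4 kg.
Tool frame: the origin (TCP) lies at the centre of the arm's flange, where the gripper is bolted on; the fingertips stand 199 mm ahead of it and the grasp point (between the pads) lies 180 mm ahead of it (robot.tcp_to_tips is the distance from the TCP to the fingertips, in m); z points along the fingers, y is the line along which they close (so a half turn about z gives the same grasp; the last joint's range is limited). The gripper opens to 94 mm and grips with 3 to 60 N. Pads are 16 mm wide; open, the fingers measure 119 mm over their backs; the gripper's body (75 mm by 177 mm) begins 78 mm behind the grasp point.
Start: joints at [1.073, 0.087, 1.371, -0, 1.684, -0.103], TCP at [0.212, 0.508, 0.405] pointing down, gripper open.
Joint ranges: [-3.1, 3.1], [-0.76, 2.03], [0.27, 2.55], [-1.08, 4.22], [0.17, 2.65], [-2.57, 2.57]. Speed limits (rad/s): [2.79, 2.79, 3.14, 3.14, 3.14, 3.14].

INTERFACE

Orientations are given as [roll, pitch, yaw] about the fixed x, y, z axes, in that order (R = Rz(yaw) Ry(pitch) Rx(roll)).
In Python, from bench import telemetry, snapshot, ticket, robot gives the robot as it stands.
- The arm moves only by the tool apply_moves, never from a script. Its argument "moves" is a list that holds one entry, the list of rows, each a list of 5 numbers: the shift along the tool's x, y, z in units of 50 mm (1.0 is 50 mm), then the turn about the tool's z in units of 10 degrees (1.0 is 10 degrees), then the closure, from 0 (fully open) to 1 (shut). A call has 1 to 10 rows; each row is the pose to reach, as a shift and turn from the pose commanded when the call began, along the tool's axes at that moment; what a row does not reach only later rows make up. A row lasts 1/8 s, in which the tool goes at most 62.5 mm and 10.7 degrees, less where a joint would pass 70% of its speed; a pose out of reach is approached as far as the arm can. A call with a gripper value outside its range is refused whole. The fingers move at their own pace and stop on an object; the grip force is fixed at half the most. Time passes only in rows, so rows that repeat a pose let the fingers close. It gives the time, the measured TCP pose, the force, the opening and the grip force at its end, in the units of the state.
- telemetry.get_obs(): the state, without advancing time (a new reading comes with each control period).
- snapshot(name): name is "side" or "top" or "wrist"; returns a dict with "image" (420x560x3 uint8, red, green, blue), "fovy" (degrees; the focal length in pixels is half the picture's height over the tangent of half this angle, whatever the lens; pixels are square), "cx", "cy" (the principal point, pixels), "D" ([k1, k2, p1, p2, k3] as OpenCV has them; the pictures are not rectified), "R" (3x3) and "t" (3): a world point X has camera coordinates R X + t. Camera axes: x right, y down, z forward; pixel columns grow to the right and rows downward; lengths in m; the calibration is good to about 2 mm. A picture is of the moment at which its call begins. There is no depth.
- ticket.close_job(): hands the job in; it is judged then, once.
The state is a dict: "time": time; "joint_positions": joint angles; "qvel": joint speeds; "joint_torque": joint torques, N m; "tool_pos": TCP position; "ee_rot": TCP orientation; "wrist_force": force on the tool from outside, world axes, zero at the start; "wrist_torque": the same for the moment, N m; "width": finger opening in m; "finger_force": force on a finger pad.
Only numpy, scipy, OpenCV 4.12 (cv2) and the standard library are available. Lean on these libraries where they do the work, as an engineer would, in place of code of your own. Each camera call takes 0.05 s, during which the arm holds its last target. There are 200 camera calls.

TASK

First stack the loose clear case squarely on the column of cases standing on the little display shelf. Then lay the spirit level flat on the bare part of the shelf, lengthwise along it, let go of it, and turn the black knob of the screw foot until the bubble sits between its two lines. Finish by pressing the spirit level firmly but gently down onto the shelf from above, bubble still centred, and end while still pressing; do not knock the two figures or the divided tray.

Things in the scene. Friction and masses are not known exactly. Their poses are not given: they have to be found in the camera images.
- case: Loose closed clear plastic case with small figures inside, 54 (own x) x 90 (own y) x 36 mm high, 110 to 210 g, standing on the table between robot and shelf. Origin: centre of its underside, z up.
- column_top (a point): Centre of the top face of the column: two cases of that same size fixed one on the other on the shelf, near its hinged end (+y, the robot's left). Axes as the shelf's; the 90 mm sides lie along y. Top face 72 mm above the board. The loose case's underside centre belongs here.
- shelf: White board 120 (own x) x 400 (own y, length) x 16 mm, top about 100 mm above the table, on a hinge along own x. Origin: on the hinge line at the board's underside, 15 mm inside its +y end. z square to the board. Column centred 65 mm, screw foot 355 mm to -y of the origin. At the start the foot end is 0.024 to 0.054 rad too low. Its stand is fixed to the table.
- shelf_mid (a point): Point on the board's top face, mid-width, 220 mm to -y of the hinge line: middle of the bare part, where the level goes. The bare part reaches from 110 mm (edge of the column) to about 335 mm (edge of the knob) to -y of the hinge line. Axes as the shelf's.
- foot_grip (a point): Centre of the black round knob on the screw foot: upright, 40 mm across, 30 mm high, about 78 mm above the board on a 14 mm spindle through its -y end. Grip at any angle. Clockwise seen from above raises the foot end, 0.03 rad of board tilt per rad; the knob stays at its height. Stiff (0.25 N m), stays where left. 0.8 to 1.8 rad clockwise is needed.
- level: Aluminium spirit level 26 (own x) x 160 (own y, length) x 36 mm high, 230 g, upright on the table between robot and shelf. Full-height end blocks 48 mm long; between them the base is 20 mm high and carries the vial along y, its top 35 mm up. Origin: centre of its underside, z up.
- level_top (a point): Point over the middle of the vial, level with the tops of the end blocks (36 mm above the underside). Press on an end block, e.g. 56 mm along own y to either side, or on the vial.
- bubble (a joint): Position (m) of the white 14 mm long bubble along the level's own y from the vial's middle; black lines stand 10 mm either side of the middle. It floats to the higher end: 0.3 m per rad of tilt, so 9 mm per rad of knob turn; settles in about 1 s. Centred: within 3 mm of 0.
- figure_a: Bystander: small figure 58 mm tall, to the robot's right. Origin: centre of its underside.
- figure_b: Bystander: small figure 64 mm tall, to the robot's left. Origin: centre of its underside.
- tray: Bystander: open divided tray 130 x 100 x 30 mm, to the right of the shelf. Origin: centre of its underside.
Mind the look-alikes: they are no part of the job. Of the things that look like the level, the largest one is meant. Several things have the shape of the case; the one meant has the colours described above.

How it is judged:
By the outcome, as a careful person would: the job done as asked, in the order asked, and still so for the second after the job is handed in, while the arm keeps its last pose, push and grip.
It also fails if it takes over 72 s, if anything falls off the work surface, if the arm or the gripper's body presses on something with over 40 N, if the wrist force passes 120 N, or if a joint passes its speed limit or range.

## Working session

There is one attempt and no reset: what is moved stays moved. The work goes in short steps, Python scripts to look and compute and a tool call to move; the robot and the scene stay as the last step left them, time stands still between calls to the robot, and variables do not carry over. Pictures are saved under pics/ and viewed, at most 10 in all, crops included, and the job is handed in when it is done.

Besides the shell and the picture viewer there is one more tool, called by a JSON object that holds its "name" and its "arguments", one argument or row to a line. apply_moves: Moves the arm, as the interface text tells. Its arguments: {"type":"object","properties":{"moves":{"type":"array","items":{"type":"array","items":{"type":"array","items":{"type":"number"}}}}},"required":["moves"]}

```bash
mkdir -p pics; ls; cat > h.py <<'E'
import numpy as np, cv2, pickle
from bench import telemetry, snapshot, ticket, robot
def snap(n,f=None):
    s=snapshot(n); 
    if f: cv2.imwrite('pics/%s.png'%f, cv2.cvtColor(s['image'],cv2.COLOR_RGB2BGR)); pickle.dump(s,open('pics/%s.pkl'%f,'wb'))
    return s
def load(f): return pickle.load(open('pics/%s.pkl'%f,'rb'))
def K(s):
    f=s['image'].shape[0]/2/np.tan(np.radians(s['fovy'])/2)
    return np.array([[f,0,s['cx']],[0,f,s['cy']],[0,0,1]])
def ray(s,uv):
    p=cv2.undistortPoints(np.array(uv,float).reshape(-1,1,2),K(s),np.array(s['D'])).reshape(-1,2)
    R=np.array(s['R']);d=np.c_[p,np.ones(len(p))]@R
    return -R.T@np.array(s['t']),d
def onz(s,uv,z):
    o,d=ray(s,uv); k=(z-o[2])/d[:,2]; return o+d*k[:,None]
def proj(s,X):
    return cv2.projectPoints(np.array(X,float).reshape(-1,1,3),cv2.Rodrigues(np.array(s['R']))[0],np.array(s['t'],float),K(s),np.array(s['D']))[0].reshape(-1,2)
def crop(f,x0,y0,x1,y1,k,out):
    im=cv2.imread('pics/%s.png'%f)[y0:y1,x0:x1]; cv2.imwrite('pics/%s.png'%out,cv2.resize(im,None,fx=k,fy=k,interpolation=cv2.INTER_CUBIC))
E
python3 -c "
from h import *
a=snap('top','top0');b=snap('side','side0')
im=[cv2.imread('pics/%s.png'%f) for f in('top0','side0')]
for s in(a,b): print(-np.array(s['R']).T@s['t'],s['fovy'])
print(telemetry.get_obs())
"
```

```text
pics
[ 0.4153734  -0.01099822  1.29671389] 57.069205220835336
[ 0.36607749 -0.67106924  0.94453135] 50.01166274115481
{'time': 0.1, 'joint_positions': array([ 1.07289782e+00,  8.78985093e-02,  1.37209922e+00, -1.11399918e-05,
        1.68359798e+00, -1.03086407e-01]), 'qvel': array([ 0.00105028,  0.00146337, -0.00316555, -0.00249532,  0.0001473 ,
       -0.00039314]), 'joint_torque': array([ 2.47960772e-03, -3.41251552e+01, -3.03302014e+01,  7.19899801e-02,
        3.03295429e-02, -9.72342173e-05]), 'tool_pos': array([0.21150127, 0.5076023 , 0.40361328]), 'ee_rot': array([-3.13959909e+00, -1.95109332e-04,  2.74677912e+00]), 'wrist_force': array([-0.51175918, -0.33871866, -0.47415446]), 'wrist_torque': array([ 0.00260865, -0.00207663, -0.04464954]), 'finger_force': 0.0, 'width': 0.09399840729183662}
```

View pics/top0.png

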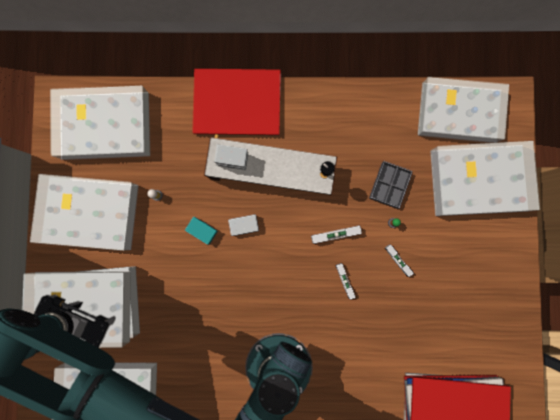

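View pics/side0.png

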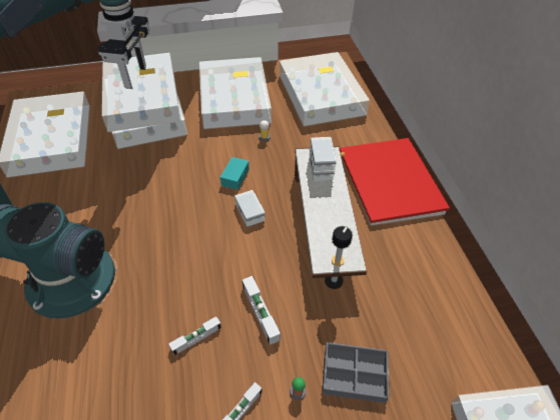

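Case-shaped things: teal at top (201,231) and clear at (243,226). The clear one fits. Levels: (337,235), (346,281) and (399,261). The first is the longest, so it is the one meant. I'll confirm both in an enlarged crop.

```bash
python3 -c "
from h import *
crop('top0',180,130,380,280,4,'c1')
crop('side0',220,125,390,345,2.7,'c2')
"
```

```text
(no output)
```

View pics/c1.png

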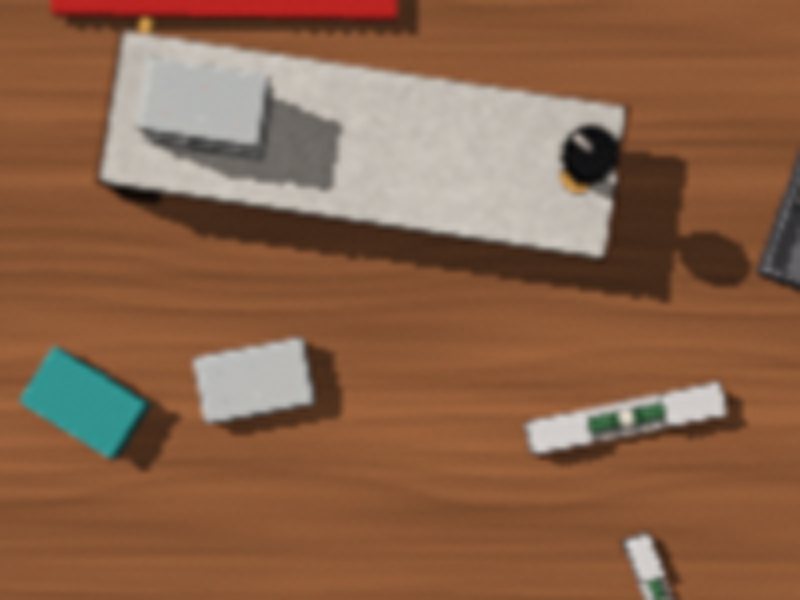

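View pics/c2.png

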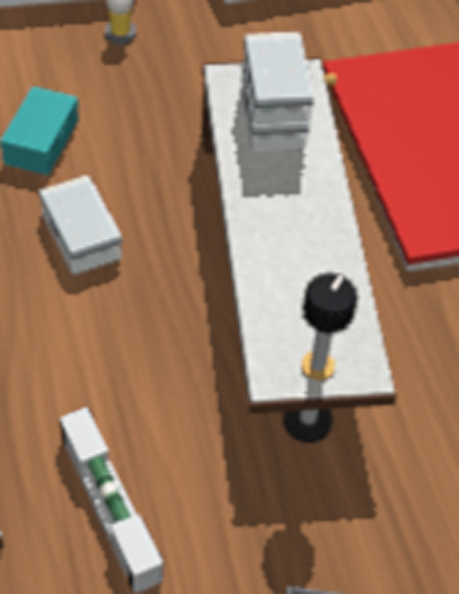

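```bash
cat > fit.py <<'E'
from h import *
from scipy.optimize import least_squares
from scipy.spatial.transform import Rotation as Ro
T,S=load('top0'),load('side0')
c1=lambda p:(np.array(p)+.5)/4-.5+[180,130]
c2=lambda p:(np.array(p)+.5)/2.7-.5+[220,125]
def rect(w,y0,y1,z): return np.array([[w,y1,z],[w,y0,z],[-w,y0,z],[-w,y1,z]])
B=rect(.06,-.385,.015,.016); C=rect(.027,-.11,-.02,.088)
# order: +x+y, +x-y, -x-y, -x+y
bt=c1([(123,32),(627,107),(606,257),(101,182)]); ct=c1([(148,60),(270,75),(263,146),(140,127)])
bs=c2([(322,60),(394,397),(250,400),(206,66)]); cs=c2([(303,34),(312,98),(253,103),(246,38)])
def W(p,X): return Ro.from_euler('xz',[p[4],p[3]]).apply(X)+p[:3]
f=lambda p:np.r_[proj(T,W(p,B))-bt,proj(T,W(p,C))-ct,proj(S,W(p,B))-bs,proj(S,W(p,C))-cs].ravel()
r=least_squares(f,[.7,.15,.084,-.15,.04],loss='soft_l1');p=r.x
print('shelf',p.round(4));print(f(p).reshape(-1,2).round(1).tolist())
print('coltop',W(p,[0,-.065,.088]),'mid',W(p,[0,-.22,.016]),'knob',W(p,[0,-.355,.016])+[0,0,.078])
def obj(name,hx,hy,h,tp,sp,x0):
    X=rect(hx,-hy,hy,h); g=lambda q:np.c_[Ro.from_euler('z',q[2]).apply(X)[:,:2]+q[:2],X[:,2]]
    e=lambda q:np.r_[proj(T,g(q))-tp,proj(S,g(q))-sp].ravel()
    r=least_squares(e,x0,loss='soft_l1'); print(name,r.x.round(4),e(r.x).round(1).tolist())
obj('case',.027,.045,.036,c1([(193,357),(302,338),(313,404),(206,423)]),c2([(85,179),(120,232),(74,256),(40,198)]),[.55,.13,.15])
obj('level',.013,.08,.036,c1([(525,426),(720,382),(727,414),(534,455)]),c2([(87,409),(160,563),(133,572),(61,418)]),[.5,-.1,.2])
E
python3 fit.py
```

```text
shelf [ 0.6759  0.2142  0.0791 -0.1433  0.0292]
[[0.9, -0.1], [-0.2, 0.4], [-0.4, 0.2], [0.2, -0.3], [0.7, -0.7], [0.1, 0.1], [-1.0, 0.2], [-0.2, 0.3], [-0.5, 0.4], [-0.0, -0.9], [0.2, 1.0], [-0.4, 0.1], [-0.8, -0.3], [1.0, 0.6], [1.3, -0.3], [-0.3, -0.9]]
coltop [0.66622646 0.14738275 0.16519828] mid [ 0.64440011 -0.00387905  0.08869677] knob [ 0.62512818 -0.13743806  0.16274929]
case [0.4642 0.1203 0.2189] [0.5, 0.8, 0.2, -0.2, 0.8, -0.5, 0.6, 0.5, 0.8, -2.3, 1.0, 0.9, -0.9, -1.5, -0.8, -3.3]
level [ 0.4354 -0.1835  0.212 ] [0.9, -0.6, 0.4, 0.4, 0.3, 0.3, 0.3, -0.0, -0.2, -1.5, 1.0, -0.6, -0.1, 0.7, -0.8, -0.9]
```

```bash
cat >> h.py <<'E'
def plan(x,y,z,yaw,dz0=0.0):
    o=telemetry.get_obs(); p=np.array(o['tool_pos']); w=o['ee_rot'][2]
    d=np.array([x,y,z])-p; a=np.array([np.cos(w),np.sin(w)]);b=np.array([np.sin(w),-np.cos(w)])
    t=-((yaw-w+np.pi)%(2*np.pi)-np.pi)
    print('t=%.2f'%o['time'],'shift',np.round([d[:2]@a/.05,d[:2]@b/.05,-d[2]/.05,np.degrees(t)/10],3),'F',np.round(o['wrist_force'],1),'pos',p.round(4),'yaw %.4f'%w,'width %.4f'%o['width'])
E
python3 -c "
from h import *
plan(.464,.12,.36,1.79)"
```

```text
t=0.10 shift [-7.643 -5.213  0.872  5.482] F [-0.5 -0.3 -0.5] pos [0.2115 0.5076 0.4036] yaw 2.7468 width 0.0940
```

{"name": "apply_moves", "arguments": {
  "moves": [
    [[-0.95,-0.65,0.1,0.68,0],[-1.9,-1.3,0.2,1.36,0],[-2.85,-1.95,0.3,2.04,0],[-3.8,-2.6,0.4,2.75,0],[-4.8,-3.25,0.5,3.4,0],[-5.75,-3.9,0.6,4.1,0],[-6.7,-4.55,0.75,4.8,0],[-7.64,-5.21,0.87,5.48,0],[-7.64,-5.21,0.87,5.48,0],[-7.64,-5.21,0.87,5.48,0]]
  ]
}}

```text
time: 1.35
tool_pos: [0.4638, 0.1205, 0.3608]
ee_rot: [-3.14, -0.001, 1.791]
wrist_force: [0.3, 0.5, -0.1]
width: 0.0934
finger_force: 0.0
```

```bash
python3 -c "
from h import *
plan(.464,.12,.36,1.79)
s=snap('wrist','w1'); im=cv2.imread('pics/w1.png')
X=[[.464,.12,.036]]
print(proj(s,X))"
```

```text
t=1.35 shift [-0.01   0.003  0.016  0.003] F [ 0.3  0.5 -0.1] pos [0.4638 0.1205 0.3608] yaw 1.7906 width 0.0934
[[285.30683023 196.67566838]]
```

View pics/w1.png

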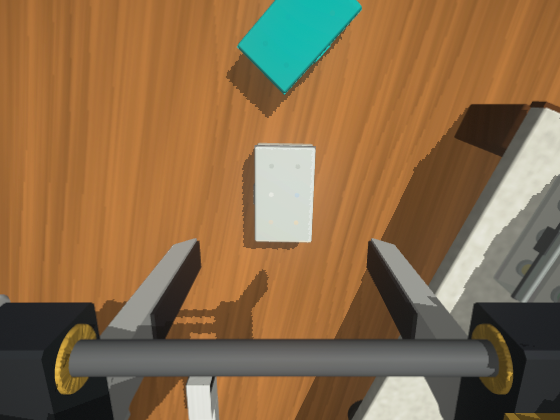

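The wrist view shows the clear case, with figures visible inside, at top-face corners (255,146), (314,147), (312,242) and (255,242).

```bash
python3 -c "
from h import *
s=load('w1'); P=onz(s,[(255,147),(314,148),(312,241.5),(255,241.5)],.036)
print(P.round(4)); c=P.mean(0); d=(P[0]+P[1]-P[2]-P[3]); yaw=np.arctan2(-d[0],d[1]); print(c,yaw, np.linalg.norm(d)/2,np.linalg.norm(P[0]-P[1]))
plan(c[0],c[1],.202,yaw+np.pi/2)"
```

```text
[[0.4283 0.158  0.036 ]
 [0.4788 0.1684 0.036 ]
 [0.4982 0.0828 0.036 ]
 [0.4457 0.071  0.036 ]]
[0.46275508 0.12004893 0.036     ] 0.20948630811194652 0.0882587407208099 0.05152817629231418
t=1.40 shift [-0.016 -0.019  3.182  0.066] F [-1.1 -0.1 -0.9] pos [0.4635 0.121  0.3611] yaw 1.7918 width 0.0940
```

{"name": "apply_moves", "arguments": {
  "moves": [
    [[-0.02,-0.02,1.0,0.07,0],[-0.02,-0.02,2.0,0.07,0],[-0.02,-0.02,2.8,0.07,0],[-0.02,-0.02,3.17,0.07,0],[-0.02,-0.02,3.17,0.07,0],[-0.02,-0.02,3.17,0.07,1],[-0.02,-0.02,3.17,0.07,1],[-0.02,-0.02,3.17,0.07,1],[-0.02,-0.02,3.17,0.07,1],[-0.02,-0.02,3.17,0.07,1]]
  ]
}}

```text
time: 2.65
tool_pos: [0.4633, 0.1191, 0.2029]
ee_rot: [3.141, -0.0, 1.778]
wrist_force: [1.1, 0.6, 0.8]
width: 0.0536
finger_force: 30.0
```

```bash
python3 -c "
from h import *
plan(.6662,.1474,.42,1.4275);plan(.463,.12,.42,1.4275)"
```

```text
t=2.65 shift [-0.28   4.087 -4.342  2.008] F [1.1 0.6 0.8] pos [0.4633 0.1191 0.2029] yaw 1.7780 width 0.0536
t=2.65 shift [ 1.900e-02 -3.000e-03 -4.342e+00  2.008e+00] F [1.1 0.6 0.8] pos [0.4633 0.1191 0.2029] yaw 1.7780 width 0.0536
```

```bash
python3 -c "
from h import *
plan(.652,.05,.42,1.4275)"
```

```text
t=2.65 shift [-2.128  3.408 -4.342  2.008] F [1.1 0.6 0.8] pos [0.4633 0.1191 0.2029] yaw 1.7780 width 0.0536
```

{"name": "apply_moves", "arguments": {
  "moves": [
    [[0,0,-0.8,0,1],[0,0,-1.8,0,1],[0,0,-2.8,0.2,1],[0,0,-3.8,0.5,1],[-0.5,0.7,-4.34,0.8,1],[-1.0,1.5,-4.34,1.2,1],[-1.5,2.4,-4.34,1.6,1],[-2.13,3.4,-4.34,2.0,1],[-2.13,3.4,-4.34,2.0,1],[-2.13,3.4,-4.34,2.0,1]]
  ]
}}

```text
time: 3.9
tool_pos: [0.6515, 0.0498, 0.4183]
ee_rot: [-3.139, -0.0, 1.429]
wrist_force: [-1.0, 0.7, -1.9]
width: 0.0541
finger_force: 30.0
```

```bash
python3 -c "
from h import *
s=snap('wrist','w2'); plan(.652,.05,.42,1.4275)
exec(open('fit.py').read().split('def obj')[0])
print(proj(s,W(p,C)).round(0).tolist(),proj(s,W(p,B)).round(0).tolist())"
```

```text
t=3.95 shift [-0.001  0.024 -0.006  0.013] F [-0.3 -0.1 -1.7] pos [0.6508 0.0502 0.4197] yaw 1.4297 width 0.0536
shelf [ 0.6759  0.2142  0.0791 -0.1433  0.0292]
[[0.9, -0.1], [-0.2, 0.4], [-0.4, 0.2], [0.2, -0.3], [0.7, -0.7], [0.1, 0.1], [-1.0, 0.2], [-0.2, 0.3], [-0.5, 0.4], [-0.0, -0.9], [0.2, 1.0], [-0.4, 0.1], [-0.8, -0.3], [1.0, 0.6], [1.3, -0.3], [-0.3, -0.9]]
coltop [0.66622646 0.14738275 0.16519828] mid [ 0.64440011 -0.00387905  0.08869677] knob [ 0.62512818 -0.13743806  0.16274929]
[[334.0, -9.0], [327.0, 145.0], [247.0, 145.0], [242.0, -9.0]] [[367.0, -35.0], [340.0, 384.0], [232.0, 384.0], [208.0, -36.0]]
```

View pics/w2.png

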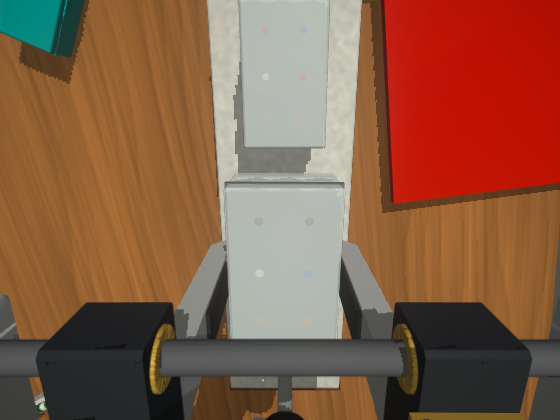

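Column's near top edge is at (245,148)–(325,147). The held case's top face corners are (225,183), (344,183), (340,388) and (229,388).

```bash
python3 -c "
from h import *
s=load('w2')
for z in(.164,.168):
  A=onz(s,[(245,148),(325,147),(240,5),(328.7,5)],z); 
  m=(A[0]+A[1])/2; m2=(A[2]+A[3])/2; d=m2-m; print(np.linalg.norm(A[0]-A[1]),np.linalg.norm(A[2]-A[3]),'yaw',np.arctan2(-d[0],d[1]))
  d=np.array([-np.sin(-.143),np.cos(-.143),0]); print('centre',m+d*.045)
H=onz(s,[(225,183.5),(344,183.5),(340,388),(229,388)],.2528)
d=H[0]+H[1]-H[2]-H[3];print('held',H.mean(0),np.linalg.norm(H[0]-H[1]),np.linalg.norm(d)/2,np.arctan2(-d[0],d[1]))
"
```

```text
0.053655987125888746 0.053309088227301724 yaw -0.1362044090589477
centre [0.66456363 0.14585966 0.164     ]
0.05273651929458738 0.05239556497730539 yaw -0.13620440905894818
centre [0.66462921 0.14634637 0.168     ]
held [0.64967485 0.04370997 0.2528    ] 0.050918556986909426 0.10762380780460302 -0.14113269703627684
```

```bash
python3 -c "
from h import *
plan(.6648,.1447,.380,1.43)"
```

```text
t=3.95 shift [ 1.91   0.011  0.794 -0.002] F [-0.3 -0.1 -1.7] pos [0.6508 0.0502 0.4197] yaw 1.4297 width 0.0536
```

{"name": "apply_moves", "arguments": {
  "moves": [
    [[0.6,0,0,0,1],[1.3,0.01,0,0,1],[1.91,0.01,0,0,1],[1.91,0.01,0.3,0,1],[1.91,0.01,0.7,0,1],[1.91,0.01,0.77,0,1],[1.91,0.01,0.82,0,1],[1.91,0.01,0.86,0,1],[1.91,0.01,0.9,0,1],[1.91,0.01,0.9,0,1]]
  ]
}}

```text
time: 5.2
tool_pos: [0.6655, 0.1443, 0.3748]
ee_rot: [3.141, -0.0, 1.429]
wrist_force: [-0.4, -0.9, -2.1]
width: 0.0541
finger_force: 30.0
```

```bash
python3 -c "
from h import *
plan(.6648,.1447,.370,1.43)"
```

```text
t=5.20 shift [ 0.007 -0.016  0.096 -0.006] F [-0.4 -0.9 -2.1] pos [0.6655 0.1443 0.3748] yaw 1.4290 width 0.0541
```

{"name": "apply_moves", "arguments": {
  "moves": [
    [[0,0,0.03,0,1],[0,0,0.06,0,1],[0,0,0.06,0,1]]
  ]
}}

```text
time: 5.58
tool_pos: [0.6653, 0.1442, 0.3741]
ee_rot: [3.139, -0.001, 1.429]
wrist_force: [-2.7, -0.8, 5.2]
width: 0.0538
finger_force: 30.0
```

{"name": "apply_moves", "arguments": {
  "moves": [
    [[0,0,0.03,0,1],[0,0,0.05,0,1],[0,0,0.05,0,1]]
  ]
}}

```text
time: 5.95
tool_pos: [0.6652, 0.144, 0.3733]
ee_rot: [3.137, -0.001, 1.429]
wrist_force: [-3.5, -2.0, 8.3]
width: 0.0535
finger_force: 30.0
```

{"name": "apply_moves", "arguments": {
  "moves": [
    [[0,0,0,0,0.3],[0,0,0,0,0.2],[0,0,0,0,0.1],[0,0,0,0,0.1],[0,0,-0.3,0,0.1],[0,0,-0.8,0,0.1],[-0.4,0,-1.4,0,0.1],[-1.2,0,-1.4,0,0.1],[-2.1,0,-1.4,0,0.1],[-2.1,0,-1.4,0,0.1]]
  ]
}}

```text
time: 7.2
tool_pos: [0.6503, 0.0376, 0.4409]
ee_rot: [3.139, 0.0, 1.425]
wrist_force: [-0.5, 0.3, 0.3]
width: 0.0844
finger_force: 0.0
```

```bash
python3 -c "
from h import *
s=snap('wrist','w3'); t=snap('top','t3'); a=snap('side','s3'); plan(.652,.05,.42,1.4275)
ims=[cv2.imread('pics/w3.png')[0:240,140:460], cv2.imread('pics/t3.png')[130:220,195:315], cv2.imread('pics/s3.png')[120:210,280:400]]
ims=[cv2.resize(i,(400 if k else 800,300 if k else 300 )) if k else cv2.resize(i[:,:],(400,300)) for k,i in enumerate(ims)]
cv2.imwrite('pics/m3.png',np.vstack([np.hstack(ims[:2]),np.hstack([ims[2],ims[2]*0])]))"
```

```text
t=7.35 shift [0.184 0.001 0.399 0.011] F [-0.9  0.1  0.2] pos [0.6507 0.0409 0.44  ] yaw 1.4294 width 0.0841
```

View pics/m3.png

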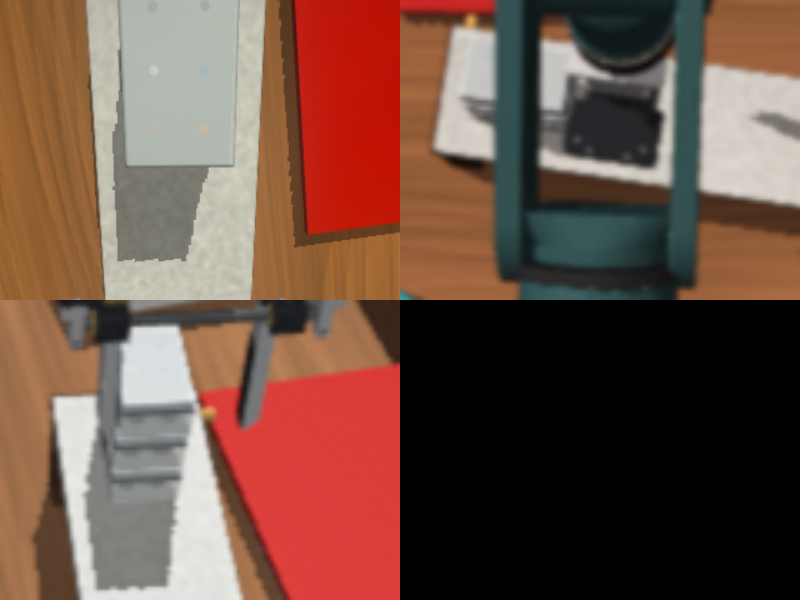

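Stacked squarely: the three cases line up in the side view. Next, the level.

```bash
python3 -c "
from h import *
A=onz(load('w3'),[(240.8,132),(327.2,132)],.206);d=np.array([.1415,.99,0]);print('placed',A.mean(0)+.045*d,np.ptp(A,0))
A=onz(load('w2'),[(245,148),(325,147)],.1705);print('col',A.mean(0)+.045*d)
plan(.4354,-.1835,.37,1.783)"
```

```text
placed [0.66592994 0.14499307 0.206     ] [0.05190261 0.00766273 0.        ]
col [0.6646246  0.14665988 0.1705    ]
t=7.35 shift [-5.05  -3.63   1.399 -2.026] F [-0.9  0.1  0.2] pos [0.6507 0.0409 0.44  ] yaw 1.4294 width 0.0841
```

{"name": "apply_moves", "arguments": {
  "moves": [
    [[-0.7,-0.5,0,-0.3,0.1],[-1.5,-1.1,0,-0.6,0],[-2.3,-1.65,0.2,-0.9,0],[-3.1,-2.2,0.5,-1.2,0],[-3.9,-2.8,0.9,-1.5,0],[-4.5,-3.2,1.2,-1.8,0],[-5.05,-3.63,1.4,-2.03,0],[-5.05,-3.63,1.4,-2.03,0],[-5.05,-3.63,1.4,-2.03,0]]
  ]
}}

```text
time: 8.48
tool_pos: [0.4361, -0.1831, 0.3699]
ee_rot: [3.14, 0.0, 1.784]
wrist_force: [-0.2, -0.2, -1.4]
width: 0.0936
finger_force: 0.0
```

```bash
python3 -c "
from h import *
s=snap('wrist','w4'); plan(.4354,-.1835,.37,1.783)"
```

```text
t=8.53 shift [-0.005 -0.019 -0.002  0.011] F [0.4 1.  0.5] pos [ 0.4363 -0.183   0.3699] yaw 1.7849 width 0.0942
```

View pics/w4.png

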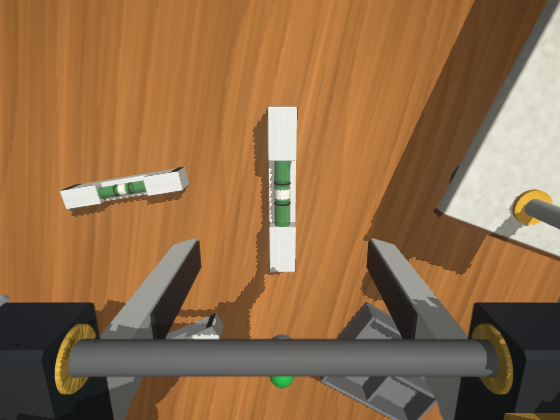

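Level's top corners are (268,107), (297,107), (295,272) and (271,272). It lies between the fingers, and figure_a is off to the -y side, lower than the gripper body will go.

```bash
python3 -c "
from h import *
s=load('w4'); P=onz(s,[(268,107),(297,107),(295.5,272),(270.5,272)],.036)
c=P.mean(0); d=(P[0]+P[1]-P[2]-P[3]); yaw=np.arctan2(-d[0],d[1]); print(c,yaw, np.linalg.norm(d)/2,np.linalg.norm(P[0]-P[1]))
print('fig',onz(load('top0'),[(396,223)],.05))
plan(c[0],c[1],.202,yaw+np.pi/2)"
```

```text
[ 0.43520665 -0.18517644  0.036     ] 0.21558018719815789 0.15873260783178897 0.02524920678207542
fig [[ 0.47349921 -0.37113601  0.05      ]]
t=8.53 shift [-0.037 -0.03   3.358 -0.009] F [0.4 1.  0.5] pos [ 0.4363 -0.183   0.3699] yaw 1.7849 width 0.0942
```

{"name": "apply_moves", "arguments": {
  "moves": [
    [[-0.03,-0.03,1.0,0,0],[-0.04,-0.03,2.0,0,0],[-0.04,-0.03,2.9,0,0],[-0.04,-0.03,3.34,0,0],[-0.04,-0.03,3.34,0,0.4],[-0.04,-0.03,3.34,0,1],[-0.04,-0.03,3.34,0,1],[-0.04,-0.03,3.34,0,1],[-0.04,-0.03,3.34,0,1],[-0.04,-0.03,3.34,0,1]]
  ]
}}

```text
time: 9.78
tool_pos: [0.4342, -0.1862, 0.2022]
ee_rot: [3.141, 0.0, 1.783]
wrist_force: [0.1, 0.5, -0.2]
width: 0.0373
finger_force: 0.0
```

```bash
python3 -c "
from h import *
plan(.644,-.004,.36,1.4275)"
```

```text
t=9.78 shift [ 2.678  4.87  -3.155  2.038] F [ 0.1  0.5 -0.2] pos [ 0.4342 -0.1862  0.2022] yaw 1.7832 width 0.0373
```

{"name": "apply_moves", "arguments": {
  "moves": [
    [[0,0,0,0,1],[0,0,0,0,1],[0,0,-0.8,0,1],[0,0,-1.9,0,1],[0,0,-3.0,0.2,1],[0.2,0.2,-4.0,0.5,1],[0.7,1.1,-4.3,0.8,1],[1.2,2.1,-4.3,1.2,1],[1.7,3.1,-4.3,1.6,1],[2.3,4.1,-4.3,2.0,1]]
  ]
}}

```text
time: 11.02
tool_pos: [0.6116, -0.0296, 0.4161]
ee_rot: [-3.14, 0.001, 1.431]
wrist_force: [0.3, -0.0, -2.0]
width: 0.0256
finger_force: 30.0
```

```bash
python3 -c "
from h import *
plan(.643,-.005,.33,1.43)"
```

```text
t=11.03 shift [0.574 0.554 1.722 0.007] F [ 0.3 -0.  -2. ] pos [ 0.6116 -0.0296  0.4161] yaw 1.4313 width 0.0256
```

{"name": "apply_moves", "arguments": {
  "moves": [
    [[0.57,0.55,0.2,0,1],[0.57,0.55,0.9,0,1],[0.57,0.55,1.7,0,1],[0.57,0.55,2.2,0,1],[0.57,0.55,2.28,0,1],[0.57,0.55,2.28,0,1]]
  ]
}}

```text
time: 11.78
tool_pos: [0.6416, -0.0061, 0.3033]
ee_rot: [-3.141, -0.0, 1.434]
wrist_force: [0.2, -0.1, -1.6]
width: 0.0259
finger_force: 30.0
```

{"name": "apply_moves", "arguments": {
  "moves": [
    [[0,0,0.03,0,1],[0,0,0.06,0,1],[0,0,0.06,0,1]]
  ]
}}

```text
time: 12.15
tool_pos: [0.6415, -0.006, 0.3008]
ee_rot: [3.141, -0.0, 1.434]
wrist_force: [0.4, -0.4, -2.6]
width: 0.0256
finger_force: 30.0
```

{"name": "apply_moves", "arguments": {
  "moves": [
    [[0,0,0.03,0,1],[0,0,0.06,0,1],[0,0,0.06,0,1]]
  ]
}}

```text
time: 12.52
tool_pos: [0.6415, -0.0061, 0.2977]
ee_rot: [3.141, -0.0, 1.434]
wrist_force: [-0.8, 0.5, -0.2]
width: 0.0261
finger_force: 30.0
```

{"name": "apply_moves", "arguments": {
  "moves": [
    [[0,0,0.02,0,1],[0,0,0.04,0,1],[0,0,0.04,0,1]]
  ]
}}

```text
time: 12.9
tool_pos: [0.6416, -0.0063, 0.2958]
ee_rot: [3.141, 0.0, 1.434]
wrist_force: [-1.1, -1.6, 3.1]
width: 0.0257
finger_force: 30.0
```

{"name": "apply_moves", "arguments": {
  "moves": [
    [[0,0,0,0,0.6],[0,0,0,0,0.4],[0,0,0,0,0.4],[0,0,-0.4,0,0.4],[0,0,-1.2,0,0.4],[0,0,-2.2,0,0.4],[-0.4,0,-2.6,0,0.4],[-1.4,0,-2.6,0,0.4],[-2.4,0,-2.6,0,0.4],[-2.4,0,-2.6,0,0.4]]
  ]
}}

```text
time: 14.15
tool_pos: [0.6245, -0.1281, 0.4268]
ee_rot: [3.14, 0.001, 1.429]
wrist_force: [0.3, 0.1, 0.2]
width: 0.0562
finger_force: 0.0
```

```bash
python3 -c "
from h import *
s=snap('wrist','w5'); snap('side','s5'); plan(.6235,-.1384,.352,1.43)
print(proj(s,[[.642,-.006,.13],[.6235,-.1384,.183]]))
ims=[cv2.imread('pics/w5.png'),cv2.imread('pics/s5.png')[120:330,220:400]]
cv2.imwrite('pics/m5.png',np.hstack([cv2.resize(ims[0],(400,300)),cv2.resize(ims[1],(350,300))]) if 0 else np.hstack([cv2.resize(ims[0],(460,345)),cv2.resize(ims[1],(296,345))]))"
```

```text
t=14.25 shift [-0.267  0.006  1.489  0.019] F [-0.3  0.2  0.4] pos [ 0.625  -0.1251  0.4264] yaw 1.4334 width 0.0562
[[284.00336796  41.42361475]
 [284.7390232  239.54818503]]
```

View pics/m5.png

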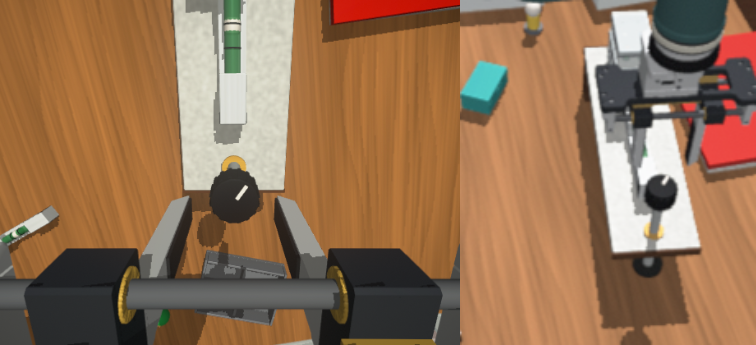

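The level lies lengthwise on the board, the knob top is at about (285,237) full-scale, and the bubble at about (282,30) is off toward the hinge end.

```bash
python3 -c "
from h import *
s=load('w5'); im=s['image']
print([tuple(im[v,279:287].mean(0).astype(int)) for v in range(0,95,2)])
for a in(32,10,0,-10,-32):
  d=np.array([.1415,.99]); print(a,proj(s,[[.642+d[0]*a/1e3,-.006+d[1]*a/1e3,.128]]))"
```

```text
[(np.int64(78), np.int64(132), np.int64(87)), (np.int64(79), np.int64(132), np.int64(87)), (np.int64(79), np.int64(132), np.int64(87)), (np.int64(79), np.int64(133), np.int64(87)), (np.int64(79), np.int64(133), np.int64(87)), (np.int64(80), np.int64(133), np.int64(88)), (np.int64(80), np.int64(133), np.int64(88)), (np.int64(80), np.int64(133), np.int64(88)), (np.int64(80), np.int64(133), np.int64(88)), (np.int64(81), np.int64(134), np.int64(88)), (np.int64(84), np.int64(137), np.int64(91)), (np.int64(106), np.int64(155), np.int64(109)), (np.int64(235), np.int64(231), np.int64(216)), (np.int64(225), np.int64(219), np.int64(201)), (np.int64(83), np.int64(82), np.int64(75)), (np.int64(234), np.int64(229), np.int64(214)), (np.int64(232), np.int64(227), np.int64(212)), (np.int64(230), np.int64(225), np.int64(209)), (np.int64(220), np.int64(217), np.int64(196)), (np.int64(92), np.int64(145), np.int64(97)), (np.int64(78), np.int64(128), np.int64(84)), (np.int64(79), np.int64(129), np.int64(85)), (np.int64(83), np.int64(135), np.int64(90)), (np.int64(83), np.int64(135), np.int64(90)), (np.in
[... 544 characters left out ...]
5), np.int64(136), np.int64(92)), (np.int64(86), np.int64(136), np.int64(92)), (np.int64(86), np.int64(136), np.int64(92)), (np.int64(86), np.int64(136), np.int64(91)), (np.int64(86), np.int64(136), np.int64(92)), (np.int64(86), np.int64(136), np.int64(92)), (np.int64(86), np.int64(136), np.int64(92)), (np.int64(86), np.int64(136), np.int64(92)), (np.int64(88), np.int64(137), np.int64(94)), (np.int64(226), np.int64(228), np.int64(222)), (np.int64(222), np.int64(223), np.int64(217)), (np.int64(222), np.int64(223), np.int64(217))]
32 [[284.02160405  -7.51211088]]
10 [[284.00288348  26.83955694]]
0 [[283.99470161  41.88512432]]
-10 [[283.98671354  56.59330223]]
-32 [[283.9697869   87.82240691]]
```

{"name": "apply_moves", "arguments": {
  "moves": [
    [[-0.23,0,0,-1,0.35],[-0.24,0,0,-2,0.35],[-0.24,0,0,-3,0.35],[-0.24,0,0,-4,0.35],[-0.24,0,0,-5,0.35],[-0.24,0,0.4,-5.5,0.35],[-0.24,0,0.9,-5.5,0.35],[-0.24,0,1.3,-5.5,0.35],[-0.24,0,1.46,-5.5,0.35],[-0.24,0,1.46,-5.5,0.35]]
  ]
}}

```text
time: 15.5
tool_pos: [0.6237, -0.1358, 0.3522]
ee_rot: [3.141, -0.001, 2.396]
wrist_force: [-0.4, -0.5, 0.8]
width: 0.0612
finger_force: 0.0
```

{"name": "apply_moves", "arguments": {
  "moves": [
    [[0,0,0,0,0.7],[0,0,0,0,1],[0,0,0,0,1],[0,0,0,0,1],[0,0,0,0,1]]
  ]
}}

```text
time: 16.12
tool_pos: [0.6235, -0.1371, 0.3532]
ee_rot: [3.141, 0.001, 2.394]
wrist_force: [-0.8, -0.6, 4.7]
width: 0.0396
finger_force: 30.0
```

Gripped at 39.6 mm. Now turning clockwise 54°.

{"name": "apply_moves", "arguments": {
  "moves": [
    [[0,0,0,0.7,1],[0,0,0,1.4,1],[0,0,0,2.1,1],[0,0,0,2.8,1],[0,0,0,3.5,1],[0,0,0,4.2,1],[0,0,0,4.9,1],[0,0,0,5.4,1],[0,0,0,5.4,1],[0,0,0,5.4,1]]
  ]
}}

```text
time: 17.38
tool_pos: [0.6241, -0.1368, 0.3532]
ee_rot: [3.138, -0.0, 1.453]
wrist_force: [5.1, 0.3, 5.7]
width: 0.0395
finger_force: 30.0
```

{"name": "apply_moves", "arguments": {
  "moves": [
    [[0,0,0,0,1],[0,0,0,0,1],[0,0,0,0,1],[0,0,0,0,1],[0,0,0,0,1],[0,0,0,0,1],[0,0,0,0,1],[0,0,0,0,1]]
  ]
}}

```text
time: 18.38
tool_pos: [0.6241, -0.1368, 0.3532]
ee_rot: [3.138, -0.0, 1.453]
wrist_force: [4.5, 0.0, 5.3]
width: 0.0396
finger_force: 30.0
```

```bash
python3 -c "
from h import *
s=snap('wrist','w6'); snap('top','t6'); snap('side','s6'); im=s['image']
plan(.6235,-.1384,.352,1.43)
d=np.array([.1415,.99])
f=lambda a:[.642+d[0]*a/1e3,-.006+d[1]*a/1e3,.135]
print([proj(s,[f(a)])[0].round(0).tolist() for a in(32,10,0,-10,-32,-80)])
print([proj(load('t6'),[f(a)])[0].round(0).tolist() for a in(32,0,-32)],[proj(load('s6'),[f(a)])[0].round(0).tolist() for a in(32,0,-32)])
for u in(276,282,288): print(u,[tuple(int(c) for c in im[v,u]) for v in range(0,90,4)])"
```

```text
t=18.52 shift [-0.034 -0.008  0.024  0.13 ] F [ 5.9 -0.2  4.9] pos [ 0.6241 -0.1368  0.3532] yaw 1.4526 width 0.0397
[[290.0, -79.0], [289.0, -26.0], [288.0, -3.0], [288.0, 19.0], [287.0, 65.0], [284.0, 155.0]]
[[272.0, 164.0], [282.0, 165.0], [293.0, 167.0]] [[328.0, 193.0], [330.0, 203.0], [332.0, 213.0]]
276 [(184, 177, 162), (184, 178, 161), (75, 112, 78), (68, 104, 71), (70, 103, 73), (57, 72, 56), (64, 98, 67), (74, 112, 77), (74, 112, 78), (75, 113, 79), (76, 114, 80), (75, 113, 80), (76, 114, 81), (77, 115, 81), (79, 115, 82), (79, 116, 83), (181, 193, 176), (221, 222, 216), (222, 223, 216), (222, 223, 217), (222, 223, 217), (222, 223, 217), (222, 223, 217)]
282 [(225, 219, 201), (206, 205, 183), (86, 136, 90), (74, 120, 79), (66, 93, 68), (66, 110, 71), (66, 111, 71), (80, 128, 86), (80, 129, 87), (81, 129, 87), (81, 130, 88), (82, 131, 88), (82, 131, 89), (83, 132, 89), (84, 132, 90), (84, 133, 91), (179, 193, 176), (221, 222, 215), (221, 222, 215), (221, 223, 216), (221, 223, 216), (221, 223, 216), (221, 222, 215)]
288 [(232, 227, 211), (228, 223, 206), (93, 146, 99), (78, 130, 86), (71, 101, 73), (69, 117, 76), (69, 118, 77), (84, 136, 91), (83, 136, 90), (84, 136, 91), (84, 137, 92), (83, 135, 91), (84, 136, 91), (85, 136, 92), (85, 137, 93), (85, 137, 93), (161, 177, 159), (223, 224, 218), (223, 224, 218), (223, 224, 219), (223, 224, 218), (223, 224, 218), (222, 224, 218)]
```

```bash
python3 -c "
from h import *
im=load('w6')['image']
print([int(im[v,283:291].mean()) for v in range(0,26)],[int(im[v,283:291].mean()) for v in range(58,70)])"
```

```text
[222, 221, 221, 220, 215, 185, 126, 114, 113, 109, 99, 98, 98, 98, 98, 96, 83, 58, 58, 65, 87, 89, 89, 89, 89, 91] [106, 106, 106, 107, 107, 112, 171, 223, 221, 220, 220, 220]
```

{"name": "apply_moves", "arguments": {
  "moves": [
    [[0,0,0,0.5,1],[0,0,0,1.0,1],[0,0,0,1.5,1],[0,0,0,1.5,1],[0,0,0,1.5,1]]
  ]
}}

```text
time: 19.15
tool_pos: [0.6243, -0.1368, 0.3532]
ee_rot: [3.137, -0.001, 1.191]
wrist_force: [5.4, -1.2, 4.9]
width: 0.0398
finger_force: 30.0
```

{"name": "apply_moves", "arguments": {
  "moves": [
    [[0,0,0,0,0.7],[0,0,0,0,0.5],[0,0,0,0,0.45],[0,0,0,0,0.45],[0,0,-0.5,0,0.45],[0,0,-1.3,0,0.45],[0,0,-1.8,-0.8,0.45],[0.8,0,-1.8,-1.5,0.45],[0.8,0,-1.8,-1.5,0.45],[0.8,0,-1.8,-1.5,0.45]]
  ]
}}

```text
time: 20.4
tool_pos: [0.6383, -0.0998, 0.4413]
ee_rot: [-3.14, 0.0, 1.451]
wrist_force: [0.1, -0.1, 0.4]
width: 0.0519
finger_force: 0.0
```

```bash
python3 -c "
from h import *
s=snap('wrist','w7'); im=s['image']
plan(.6235,-.1384,.352,1.43)
d=np.array([.1415,.99])
f=lambda a:[.642+d[0]*a/1e3,-.006+d[1]*a/1e3,.135]
q=[proj(s,[f(a)])[0].round(0).tolist() for a in(32,10,0,-10,-32,-80)];print(q)
u=int(q[2][0]);print(u,[int(im[v,u-4:u+4].mean()) for v in range(0,160)])"
```

```text
t=20.45 shift [-0.794 -0.201  1.787  0.118] F [-0.1  0.3 -0.2] pos [ 0.6382 -0.1002  0.4414] yaw 1.4507 width 0.0517
[[276.0, 41.0], [276.0, 72.0], [276.0, 85.0], [275.0, 99.0], [275.0, 127.0], [274.0, 185.0]]
276 [218, 218, 218, 218, 218, 218, 218, 218, 218, 218, 218, 218, 218, 218, 219, 219, 219, 218, 219, 219, 219, 219, 219, 219, 219, 219, 219, 219, 219, 219, 219, 219, 219, 219, 219, 219, 216, 185, 130, 95, 96, 96, 97, 103, 103, 103, 103, 104, 103, 104, 104, 104, 104, 103, 104, 104, 104, 104, 104, 104, 104, 104, 104, 104, 104, 104, 104, 104, 103, 83, 63, 72, 90, 100, 104, 104, 104, 105, 112, 120, 131, 211, 231, 230, 230, 229, 228, 227, 226, 225, 224, 222, 218, 144, 114, 106, 89, 65, 70, 105, 105, 105, 105, 105, 105, 105, 105, 106, 105, 106, 105, 105, 106, 106, 105, 105, 106, 105, 106, 106, 105, 106, 106, 105, 106, 103, 166, 223, 220, 220, 220, 220, 220, 220, 220, 220, 220, 220, 220, 220, 220, 220, 219, 220, 219, 219, 219, 219, 219, 219, 219, 219, 219, 219, 219, 219, 219, 219, 219, 219]
```

The vial lines are at rows 70 and 97, and the bubble spans rows 80.5–93. That is about 2.1 mm past centre, so the knob goes back about 13°.

{"name": "apply_moves", "arguments": {
  "moves": [
    [[-0.76,-0.19,0,0,0.35],[-0.76,-0.19,0.6,0,0.35],[-0.76,-0.19,1.3,0,0.35],[-0.76,-0.19,1.74,0,0.35],[-0.76,-0.19,1.76,0,0.35],[-0.76,-0.19,1.76,0,0.7],[-0.76,-0.19,1.76,0,1],[-0.76,-0.19,1.76,0,1],[-0.76,-0.19,1.76,0,1],[-0.76,-0.19,1.76,0,1]]
  ]
}}

```text
time: 21.7
tool_pos: [0.6245, -0.1364, 0.3559]
ee_rot: [3.139, 0.001, 1.452]
wrist_force: [-1.3, -1.1, 5.7]
width: 0.0395
finger_force: 30.0
```

{"name": "apply_moves", "arguments": {
  "moves": [
    [[0,0,0,-0.5,1],[0,0,0,-1.0,1],[0,0,0,-1.35,1],[0,0,0,-1.35,1],[0,0,0,-1.35,1]]
  ]
}}

```text
time: 22.32
tool_pos: [0.6243, -0.1364, 0.3559]
ee_rot: [3.14, 0.001, 1.687]
wrist_force: [-3.2, -0.4, 6.5]
width: 0.0392
finger_force: 30.0
```

{"name": "apply_moves", "arguments": {
  "moves": [
    [[0,0,0,0,0.7],[0,0,0,0,0.5],[0,0,0,0,0.45],[0,0,0,0,0.45],[0,0,-0.5,0,0.45],[0,0,-1.3,0,0.45],[0,0,-1.8,0.8,0.45],[0.8,0,-1.8,1.3,0.45],[0.8,0,-1.8,1.3,0.45],[0.8,0,-1.8,1.3,0.45]]
  ]
}}

```text
time: 23.58
tool_pos: [0.6199, -0.0967, 0.4436]
ee_rot: [-3.141, 0.0, 1.461]
wrist_force: [-0.2, 0.0, 0.2]
width: 0.0518
finger_force: 0.0
```

```bash
python3 -c "
from h import *
s=snap('wrist','w8'); im=s['image']
plan(.642,-.006,.42,1.43)
d=np.array([.1415,.99])
f=lambda a:[.642+d[0]*a/1e3,-.006+d[1]*a/1e3,.135]
q=[proj(s,[f(a)])[0].round(0).tolist() for a in(32,10,0,-10,-32,-80)];print(q)
u=int(q[2][0]);v0=int(q[2][1])-30;print(u,v0,[int(im[v,u-4:u+4].mean()) for v in range(v0,v0+60)])
v=int(q[2][1])-20; print([int(im[v,k].mean()) for k in range(u-40,u+40,2)])"
```

```text
t=23.62 shift [1.859 0.239 0.468 0.175] F [-0.2 -0.2 -0.2] pos [ 0.6199 -0.0971  0.4434] yaw 1.4605 width 0.0519
[[302.0, 43.0], [301.0, 73.0], [300.0, 87.0], [300.0, 100.0], [298.0, 128.0], [296.0, 186.0]]
300 57 [103, 103, 103, 103, 103, 103, 103, 103, 103, 103, 103, 103, 103, 104, 102, 61, 64, 89, 98, 104, 104, 119, 122, 179, 232, 231, 230, 230, 229, 228, 227, 226, 224, 223, 222, 154, 117, 109, 99, 104, 104, 92, 63, 75, 104, 104, 104, 105, 104, 105, 105, 105, 105, 105, 106, 106, 106, 106, 106, 106]
[202, 202, 203, 207, 210, 211, 210, 203, 128, 127, 128, 131, 223, 224, 218, 86, 86, 92, 98, 104, 110, 102, 100, 107, 113, 223, 221, 220, 210, 211, 208, 209, 212, 213, 209, 203, 203, 206, 214, 214]
```

The bubble is centred: rows 80–92 between lines at 72.5 and 99. Now I'll press on the +y end block with closed fingers.

```bash
python3 -c "
from h import *
plan(.649,.0497,.347,1.43)"
```

```text
t=23.62 shift [2.981 0.255 1.928 0.175] F [-0.2 -0.2 -0.2] pos [ 0.6199 -0.0971  0.4434] yaw 1.4605 width 0.0519
```

{"name": "apply_moves", "arguments": {
  "moves": [
    [[0.8,0.1,0,0.17,1],[1.7,0.2,0,0.17,1],[2.5,0.25,0,0.17,1],[2.98,0.25,0.3,0.17,1],[2.98,0.25,0.9,0.17,1],[2.98,0.25,1.5,0.17,1],[2.98,0.25,1.8,0.17,1],[2.98,0.25,1.92,0.17,1],[2.98,0.25,1.92,0.17,1],[2.98,0.25,1.92,0.17,1]]
  ]
}}

```text
time: 24.88
tool_pos: [0.6489, 0.05, 0.3498]
ee_rot: [3.139, -0.0, 1.431]
wrist_force: [0.4, 0.4, 0.0]
width: 0.0004
finger_force: 0.0
```

{"name": "apply_moves", "arguments": {
  "moves": [
    [[0,0,0.04,0,1],[0,0,0.08,0,1],[0,0,0.12,0,1],[0,0,0.12,0,1]]
  ]
}}

```text
time: 25.38
tool_pos: [0.6486, 0.0502, 0.3418]
ee_rot: [-3.141, 0.0, 1.431]
wrist_force: [-0.0, -0.4, 0.8]
width: 0.0007
finger_force: 0.0
```

{"name": "apply_moves", "arguments": {
  "moves": [
    [[0,0,0.03,0,1],[0,0,0.06,0,1],[0,0,0.06,0,1]]
  ]
}}

```text
time: 25.75
tool_pos: [0.6486, 0.0502, 0.3389]
ee_rot: [-3.141, -0.0, 1.431]
wrist_force: [0.4, 0.1, 0.3]
width: 0.0008
finger_force: 0.0
```

{"name": "apply_moves", "arguments": {
  "moves": [
    [[0,0,0.02,0,1],[0,0,0.04,0,1],[0,0,0.04,0,1]]
  ]
}}

```text
time: 26.12
tool_pos: [0.6486, 0.0502, 0.337]
ee_rot: [-3.141, -0.0, 1.431]
wrist_force: [-0.2, 0.3, 1.0]
width: 0.0005
finger_force: 0.0
```

{"name": "apply_moves", "arguments": {
  "moves": [
    [[0,0,0.02,0,1],[0,0,0.04,0,1],[0,0,0.04,0,1]]
  ]
}}

```text
time: 26.5
tool_pos: [0.6486, 0.0502, 0.3355]
ee_rot: [3.141, -0.0, 1.431]
wrist_force: [-0.8, -0.1, 1.0]
width: 0.0004
finger_force: 0.8
```

{"name": "apply_moves", "arguments": {
  "moves": [
    [[0,0,0.02,0,1],[0,0,0.04,0,1],[0,0,0.04,0,1]]
  ]
}}

```text
time: 26.88
tool_pos: [0.6484, 0.0502, 0.3355]
ee_rot: [3.14, -0.0, 1.431]
wrist_force: [-2.8, 0.5, 7.7]
width: 0.0007
finger_force: 3.6
```

{"name": "apply_moves", "arguments": {
  "moves": [
    [[0,0,0.02,0,1],[0,0,0.02,0,1],[0,0,0.02,0,1]]
  ]
}}

```text
time: 27.25
tool_pos: [0.6483, 0.0502, 0.3355]
ee_rot: [3.139, -0.0, 1.431]
wrist_force: [-3.6, -0.4, 9.7]
width: -0.0
finger_force: 4.9
```

{"name": "apply_moves", "arguments": {
  "moves": [
    [[0,0,0.02,0,1],[0,0,0.03,0,1],[0,0,0.03,0,1],[0,0,0.03,0,1],[0,0,0.03,0,1],[0,0,0.03,0,1],[0,0,0.03,0,1],[0,0,0.03,0,1],[0,0,0.03,0,1],[0,0,0.03,0,1]]
  ]
}}

```text
time: 28.5
tool_pos: [0.6482, 0.0502, 0.3355]
ee_rot: [3.138, -0.0, 1.431]
wrist_force: [-5.6, 0.4, 12.7]
width: 0.0001
finger_force: 6.8
```

```bash
python3 -c "
from h import *
s=snap('side','s9'); plan(.649,.0497,.3355,1.43)
print(proj(s,[[.641,-.006,.135],[.6396,-.0159,.135],[.6424,.0039,.135]]).round(1))
crop('s9',270,100,390,280,3.3,'c9')"
```

```text
t=28.55 shift [-0.008  0.016 -0.001  0.005] F [-5.  -0.4 12.6] pos [0.6482 0.0502 0.3355] yaw 1.4309 width 0.0003
[[329.5 203. ]
 [330.1 206.2]
 [328.9 199.9]]
```

View pics/c9.png

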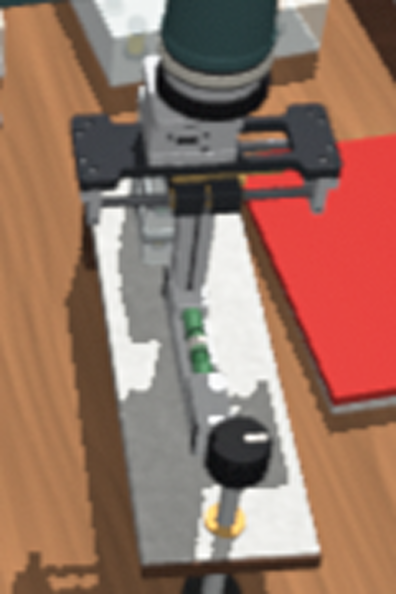

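The fingers press on the +y end block at about 12.6 N. The bubble at (194,341) is mid-vial, with the green running from row 310 to 372, and the stack is intact.

```bash
python3 -c "
from bench import ticket
print(ticket.close_job())"
```

```text
the job is handed in; nothing more can be done
None
```

I handed the job in at about 28.6 s: the clear case is stacked on the column to within about 2 mm, the level lies along the bare part of the shelf with its bubble centred, and the gripper is still pressing the level down at about 13 N. I saw no sign of the figures or tray being touched.

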